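Step the profile selector to round cord

TASK

The cord cutter's selector stands in its neutral position, where there is no plate. Push its upright tab gently from the side with the fingertips until the pointer has clicked in at the round plate, and leave it there. Only push the tab, never pinch it between the fingers, and leave the tin, the stamp and the ink pad where they stand.

Things in the scene. Friction and masses are not known exactly. Their poses are not given: they have to be found in the camera images.
- housing: The selector's fixed housing: a low round white drum, 220 mm across, top at 45 mm. Origin on the worktop under the drum's centre, which is the vertical axis of the selector. Its -x axis points to the middle of the four click positions. On top is a bearing flange 72 mm across, 3 mm high.
- selector (a joint): Angle of the selector (rad), counter-clockwise from above positive, 0 at neutral, where it starts and there is no plate. At value q the pointer lies q - 0.349 counter-clockwise from the housing's -x axis. Clicks at -0.698, 0, 0.698, 1.396 draw it in from about 0.25 rad either side and hold it; between them the tab takes up to about 5 N. Stops at -0.785 and 1.484.
- tab_mid (a point): Point on the middle of the tab, 42 mm from the axis, 78 mm above the worktop. The tab is an upright aluminium fin on the pointer arm: 29 to 55 mm from the axis, 10 mm thick, 56 to 98 mm above the worktop. Hub (60 mm across) and arm below are under 65 mm high. With the pointer towards the robot, pushing its face at the robot's left turns the selector counter-clockwise.
- aim (a point): The spot aimed at by the pointer: on the pointer's line, 82 mm from the axis, 18 mm beyond the pointer's tip, 50 mm above the worktop.
- plate_round: The round plate: dark steel disc, 32 mm across, 5 mm thick, fixed on the drum's top at one of the click positions, 82 mm from the axis. Origin at its underside's centre. It and the other two plates lie at the clicks -0.698, 0.698 and 1.396, in an order that changes.
- plate_flat: The flat plate: dark steel bar 38 x 12 mm, 5 mm thick, fixed at another click position. Origin at its underside's centre.
- plate_angle: The angle plate: dark steel L, legs 34 mm long and 11 mm wide, 5 mm thick, fixed at another click position. Origin at the centre of its 34 mm square outline.
- grease_tin: Loose tin with a red lid, 55 mm across, 50 mm high, beside the drum. Origin at its foot's centre. Leave it alone.
- lot_stamp: Loose wooden stamp with a grip, 43 x 61 x 51 mm, near the tin. Origin at its foot's centre. Leave it alone.
- ink_pad: Loose closed ink pad, 71 x 95 x 19 mm, on the other side of the drum. Origin at its foot's centre. Leave it alone.
There are look-alikes about, which are no part of the job. Of the things shaped like the housing, the white one is meant.

How it is judged (in metres and radians):
On the way:
1. a finger pushes on one side of the tab (contact force between any of selector_c0, selector_c1 and the fingers above 0.5 N), for 0.05 s.
At the end, for the whole second after the job is handed in: The spot aimed at by the pointer is within 10 mm of the round plate's centre (about 7 degrees), the selector is at rest, and tin, stamp and ink pad are within 20 mm of where they stood (horizontal distance between aim and plate_round below 0.01 m and velocity of joint selector between -0.05 and 0.05 rad/s and distance of each of grease_tin, lot_stamp, ink_pad from where it was at the start of the episode below 0.02 m); the robot touches nothing.
It fails at once if the tab is pinched: both of its faces are pressed at once (contact force between each of selector_c0, selector_c1 and the fingers above 0.5 N).
It fails at once if the tab is pushed with more than 30 N (contact force between any of selector_c0, selector_c1 and the fingers above 30 N).
It fails at once if the tin, the stamp or the ink pad is lifted or moved by more than 20 mm (distance of any of grease_tin, lot_stamp, ink_pad from where it was at the start of the episode above 0.02 m).
It also fails if it takes over 35 s, if anything falls off the work surface, if the arm or the gripper's body presses on something with over 40 N, if the wrist force passes 120 N, or if a joint passes its speed limit or range.

ROBOT

A 6-joint arm with a two-finger parallel gripper is mounted at the origin on a cart in front of the work surface, level with it; the furniture and walls round the work are solid. World frame = base frame: x ahead of the robot, y to its left, z up, the work surface at z = 0. Lengths are in mm, angles in rad, forces in N, time in s.
With the tool pointing down it reaches from about 300 to 775 mm from the base axis. Payload 14.6 kg.
Tool frame: the origin (TCP) lies at the very end of the fingers, on their centre line; the grasp point (between the pads) lies 19 mm behind it; z points along the fingers, y is the line along which they close (so a half turn about z gives the same grasp; the last joint's range is limited). The gripper opens to 94 mm and grips with 3 to 60 N. Pads are 16 mm wide; open, the fingers measure 119 mm over their backs; the gripper's body (75 mm by 177 mm) begins 78 mm behind the grasp point.
Start: joints at [-1.249, 0.3, 1.521, -0, 1.321, -0.067], TCP at [208.485, -508.943, 205.446] pointing down, gripper open.
Joint ranges: [-3.03, 3.03], [-0.79, 2.21], [0.23, 2.52], [-1.04, 4.18], [0, 3.07], [-2.55, 2.55]. Speed limits (rad/s): [2.22, 2.22, 2.57, 3.14, 3.14, 3.14].

INTERFACE

Orientations are given as [roll, pitch, yaw] about the fixed x, y, z axes, in that order (R = Rz(yaw) Ry(pitch) Rx(roll)).
In Python, from cell import manip, eyes, ticket gives the robot as it stands. The module is installed in compiled form; this text tells all that it offers.
- The arm moves only by the tool arm_command, never from a script. Its argument "plan" is a list of rows, each a list of 5 numbers: the opening, from -1 (shut) to 1 (fully open), then the shift along the tool's x, y, z in m, then the turn about the tool's z in rad. In form: [[jaw, dx, dy, dz, roll], ...]. A call has 1 to 20 rows; each row shifts and turns the commanded pose from where the row before left it, along the tool's axes as they then stand; what a row does not reach is not made up. A row lasts 1/8 s, in which the tool goes at most 62.5 mm and 10.7 degrees, less where a joint would pass 70% of its speed; a pose out of reach is approached as far as the arm can. A call is refused whole if a number of a shift passes 0.0625 or a number of a turn 0.188, either way. A call with a gripper value outside its range is refused whole. The fingers move at their own pace and stop on an object; "newtons" is the grip in N (left out, the last holds). Time passes only in rows, so rows that do not move let the fingers close. It gives the time, the measured TCP pose, the force, the opening and the grip force at its end, in the units of the state.
- manip.read_state(): the state, without advancing time (a new reading comes with each control period).
- eyes.camera(name): name is "scene" or "side" or "wrist"; returns a dict with "img" (480x640x3 uint8, blue, green, red), "z_map" (480x640 float32, mm along the optical axis (not along the pixel's ray), 0 where there is no reading), "fx", "fy", "cx", "cy" (pixels), "eye" and "orientation" of the camera in the world. Camera axes: x right, y down, z forward; pixel columns grow to the right and rows downward; lengths in mm; the calibration is good to about 2 mm. The wrist camera is an equidistant fisheye: a pixel r from the principal point sees the ray r / f radians off the axis. A picture is of the moment at which its call begins.
- ticket.sign_off(): hands the job in; it is judged then, once.
The state is a dict: "clock": time; "joints": joint angles; "qd": joint speeds; "effort": joint torques, N m; "eef_pos": TCP position; "eef_rot": TCP orientation; "wrist_force": force on the tool from outside, world axes, zero at the start; "moment": the same for the moment, N m; "finger_gap": finger opening in mm; "finger_force": force on a finger pad.
Only numpy, scipy, OpenCV 4.12 (cv2) and the standard library are available. Lean on these libraries where they do the work, as an engineer would, in place of code of your own. Each camera call takes 0.05 s, during which the arm holds its last target. There are 200 camera calls.

## Working session

There is one attempt and no reset: what is moved stays moved. The work goes in short steps, Python scripts to look and compute and a tool call to move; the robot and the scene stay as the last step left them, time stands still between calls to the robot, and variables do not carry over. Pictures are saved under pics/ and viewed, at most 10 in all, crops included, and the job is handed in when it is done.

Besides the shell and the picture viewer there is one more tool, called after ">>>" as name(argument=value, ...), one argument or row to a line, values as JSON. arm_command: Moves the arm, as the interface text tells. Its arguments: {"type":"object","properties":{"plan":{"type":"array"},"newtons":{"type":"number"}},"required":["plan"]}

```bash
mkdir -p pics; cat > h.py <<'E'
import numpy as np, cv2
from scipy.spatial.transform import Rotation as R
from cell import manip, eyes, ticket
def rot(o):
    o=np.array(o,float)
    return o if o.shape==(3,3) else R.from_euler('xyz',o).as_matrix() if o.shape==(3,) else R.from_quat(o).as_matrix()
def world(c,u,v,z):   # pixel ray onto plane z (pinhole cams)
    d=rot(c['orientation'])@np.array([(u-c['cx'])/c['fx'],(v-c['cy'])/c['fy'],1])
    e=np.array(c['eye']); return e+d*(z-e[2])/d[2]
def pix(c,p):
    q=rot(c['orientation']).T@(np.array(p,float)-np.array(c['eye'])); return q[0]/q[2]*c['fx']+c['cx'],q[1]/q[2]*c['fy']+c['cy']
E
python3 - <<'E'
from h import *
import pickle
for n in('scene','side'):
    c=eyes.camera(n); pickle.dump(c,open(n+'.pkl','wb')); cv2.imwrite(f'pics/{n}0.png',c['img'])
    print(n,c['eye'],c['orientation'],c['fx'],c['cx'],c['cy'])
print(manip.read_state())
E
```

```text
scene [-120.57766697  529.517777    799.42168346] [-2.31911349  0.00256229 -2.20032325] 462.1807140762809 321.1118720110965 234.14390136285004
side [522.70517889 870.00191817 524.22049094] [-2.09095749  0.01160357  3.10269039] 439.56064479145954 324.02751460635307 240.9737621807862
{'clock': 0.1, 'joints': array([-1.24859340e+00,  3.00439606e-01,  1.52152076e+00, -5.48900014e-07,
        1.32068635e+00, -6.65667995e-02]), 'qd': array([ 0.00185524, -0.00088109, -0.00231036, -0.00110106, -0.00030184,
       -0.00038543]), 'effort': array([ 1.65874961e-03, -5.32638216e+01, -3.53283799e+01,  7.09431642e-02,
        2.33953045e-02, -3.91968604e-05]), 'eef_pos': array([ 208.41753984, -508.72901262,  204.92911912]), 'eef_rot': array([-3.14054090e+00, -6.95828991e-05,  3.88769826e-01]), 'wrist_force': array([-0.48391733, -0.3747175 , -0.36187895]), 'moment': array([ 0.05567705,  0.0110377 , -0.01256316]), 'finger_force': 0.0, 'finger_gap': 93.80691251554568}
```

View pics/scene0.png

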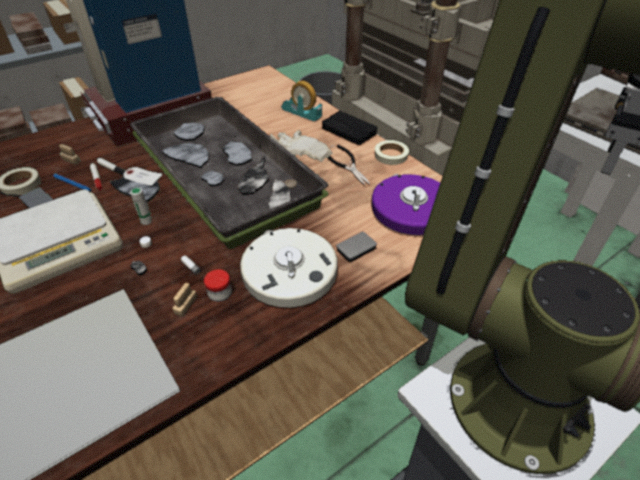

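View pics/side0.png

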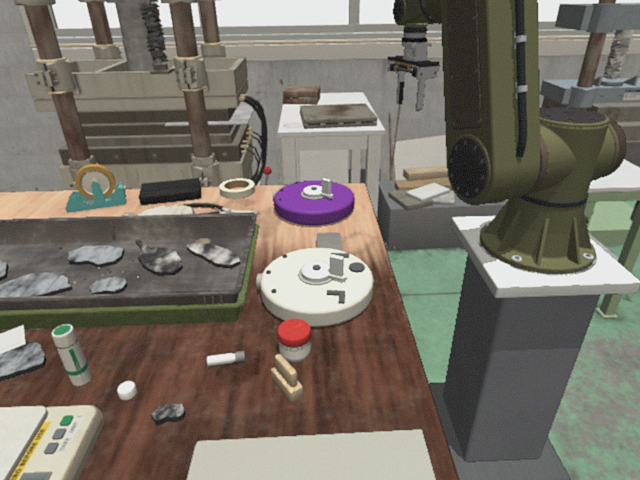

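The scene view shows two drums: white at (290,265) and purple at (410,203). The white one is meant. On it are an L at (268,282), a dark disc at (316,275) and a bar at (325,258). I'll measure these and confirm in one enlarged crop.

```bash
python3 - <<'E'
from h import *
import pickle
crops=[]
for n,(x0,y0,x1,y1) in dict(scene=(225,215,350,315),side=(245,235,385,335)).items():
    c=pickle.load(open(n+'.pkl','rb')); im=c['img']
    hsv=cv2.cvtColor(im,cv2.COLOR_BGR2HSV)
    Rm=rot(c['orientation']); 
    H,W=im.shape[:2]; vv,uu=np.mgrid[0:H,0:W]
    z=c['z_map']; P=np.stack([(uu-c['cx'])/c['fx']*z,(vv-c['cy'])/c['fy']*z,z],-1)@Rm.T+np.array(c['eye'])
    box=np.zeros((H,W),bool); box[y0:y1,x0:x1]=1
    top=box&(z>0)&(abs(P[...,2]-46)<7)
    cn=max(cv2.findContours((top*255).astype(np.uint8),cv2.RETR_EXTERNAL,cv2.CHAIN_APPROX_NONE)[0],key=cv2.contourArea)
    hull=np.array([world(c,*p,45)[:2] for p in cv2.convexHull(cn)[:,0].astype(float)],np.float32)
    ctr,r=cv2.minEnclosingCircle(hull); el=cv2.fitEllipse(hull); print(n,'drum',ctr,r,el)
    C=np.array(el[0])
    dark=(top&(hsv[...,2]<110)).astype(np.uint8)
    k,l,s,ce=cv2.connectedComponentsWithStats(dark)
    for i in range(1,k):
        if s[i,4]>12:
            w=world(c,*ce[i],50)[:2]-C; print(' blob',ce[i].round(1),s[i,4],w.round(1),'r',np.hypot(*w).round(1),'ang',np.degrees(np.arctan2(w[1],w[0])).round(1))
    tab=box&(z>0)&(P[...,2]>72)&(P[...,2]<105)
    T=P[tab]; print(' tab n',len(T),T.mean(0).round(1),T.min(0).round(1),T.max(0).round(1)); 
    w=T.mean(0)[:2]-C; print('  rel',w,np.hypot(*w),np.degrees(np.arctan2(w[1],w[0])))
    for m,msk in dict(red=(hsv[...,1]>150)&((hsv[...,0]<8)|(hsv[...,0]>172))).items(): 
        q=msk&(P[...,2]>30)&(P[...,2]<60)&(np.hypot(P[...,0]-C[0],P[...,1]-C[1])<300); print(' red',P[q].mean(0).round(0))
    crops.append(cv2.resize(im[y0:y1,x0:x1],(400,300) ,interpolation=cv2.INTER_CUBIC))
cv2.imwrite('pics/crop.png',np.hstack(crops))
E
```

```text
scene drum (510.5226745605469, 164.53164672851562) 111.59488677978516 ((508.57275390625, 163.96290588378906), (215.40817260742188, 220.083984375), 72.17015075683594)
 blob [252.6 227.3] 341 [142.2  11.4] r 142.6 ang 4.6
 blob [324.7 258.8] 46 [-46.3 -66.5] r 81.0 ang -124.9
 blob [315.6 276.1] 97 [-76.7 -19.6] r 79.2 ang -165.7
 blob [270.  282.6] 72 [-34.1  70. ] r 77.9 ang 115.9
 blob [227.4 282.9] 24 [ 18.9 144.1] r 145.3 ang 82.5
 tab n 243 [590.2 193.1  82.6] [460.9 137.7  72.7] [656.6 247.6 100.4]
  rel [81.63878802 29.18119084] 86.69736794434256 19.66906019472857
 red [549. 323.  49.]
side drum (518.8502197265625, 169.77398681640625) 111.927001953125 ((516.50244140625, 168.89854431152344), (218.41957092285156, 218.92855834960938), 56.40146255493164)
 blob [250.6 267. ] 51 [128.3 -31.8] r 132.2 ang -13.9
 blob [343.3 254.7] 20 [-57.9 -67.4] r 88.8 ang -130.7
 blob [356.3 267.2] 106 [-79.8 -19.1] r 82.0 ang -166.6
 blob [246.3 290.5] 32 [127.9  46.4] r 136.0 ang 19.9
 blob [337.3 294.9] 96 [-36.6  68.5] r 77.7 ang 118.1
 tab n 360 [555.1 153.4  83.2] [465.8  53.2  72.4] [658.  197.4  99.2]
  rel [ 38.57549882 -15.48848235] 41.56876465194885 -21.875997181179407
 red [556. 329.  47.]
```

View pics/crop.png

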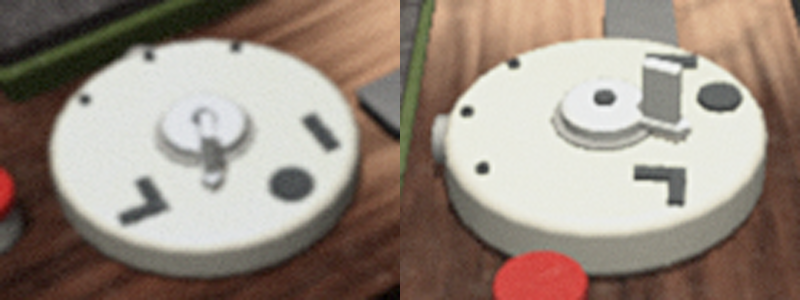

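The crop confirms it. The white drum carries the L, disc and bar, and the pointer is between the L and the disc. Angles about the drum's centre are L 116°, neutral ≈154°, disc −166° and bar −125°. So the round plate is the next click counter-clockwise (q = +0.698), and I push the tab's +y face towards −y. First I shut the fingers, turn to yaw 0 and travel high.

>>> arm_command(
  plan=[
    [-1,0,0,0,0.13],
    [-1,0,0,0,0.13],
    [-1,0,0,0,0.13],
    [-1,0.02,-0.03,0,0],
    [-1,0.02,-0.052,0,0],
    [-1,0.02,-0.052,0,0],
    [-1,0.02,-0.052,0,0],
    [-1,0.02,-0.052,0,0],
    [-1,0.02,-0.052,0,0],
    [-1,0.02,-0.052,0,0],
    [-1,0.02,-0.052,0,0],
    [-1,0.02,-0.052,0,0],
    [-1,0.02,-0.052,0,0],
    [-1,0.02,-0.052,0,0],
    [-1,0.02,-0.052,0,0],
    [-1,0.02,-0.052,0,0],
    [-1,0.02,-0.052,0,0],
    [-1,0,-0.02,0,0],
    [-1,0,0,0,0],
  ],
  newtons=10,
)

```text
clock: 2.48
eef_pos: [488.8, 217.2, 204.9]
eef_rot: [3.141, 0.001, 0.0]
wrist_force: [0.3, 0.2, -0.3]
finger_gap: 0.4
finger_force: 0.0
```

>>> arm_command(
  plan=[
    [-1,-0.002,-0.009,0.03,0],
    [-1,0,0,0.04,0],
    [-1,0,0,0.015,0],
    [-1,0,0,0,0],
  ],
)

```text
clock: 2.98
eef_pos: [487.3, 224.9, 120.6]
eef_rot: [3.141, 0.001, -0.002]
wrist_force: [-0.4, 0.5, 1.4]
finger_gap: -0.0
finger_force: 0.0
```

```bash
python3 - <<'E'
from h import *
a=[]
for n,(x0,y0,x1,y1) in dict(scene=(220,180,360,320),side=(245,175,385,315)).items():
    c=eyes.camera(n); im=c['img'].copy(); p=manip.read_state()['eef_pos']; print(n,p,pix(c,p),pix(c,[p[0],p[1],75]))
    im=cv2.resize(im[y0:y1,x0:x1],(400,400),interpolation=cv2.INTER_CUBIC); k=400/140
    for q,col in ((p,(0,0,255)),([p[0],p[1],75],(0,255,0)),([474.8,184.9,98],(255,0,0))):
        u,v=pix(c,q); cv2.circle(im,(int((u-x0)*k),int((v-y0)*k)),3,col,-1)
    a.append(im)
cv2.imwrite('pics/near.png',np.hstack(a))
E
```

```text
scene [487.82680331 225.23080329 121.54057124] (np.float64(267.52283851770176), np.float64(253.7729784879283)) (np.float64(269.3020116998157), np.float64(269.14881747249103))
side [488.06098919 225.48059139 121.94542295] (np.float64(332.25195644592645), np.float64(257.27615080708694)) (np.float64(332.3126695634342), np.float64(279.65104205146616))
```

View pics/near.png

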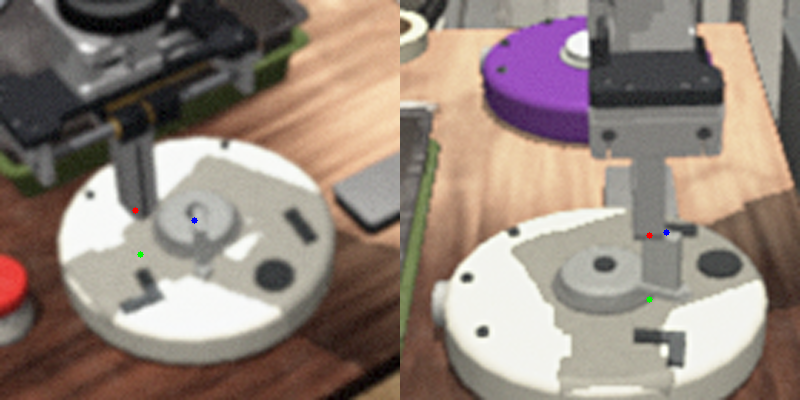

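The view confirms it: the shut fingers at (135,205) and (650,235) hang clear on the +y side of the tab, with free drum below. I descend and start pushing.

>>> arm_command(
  plan=[
    [-1,0,0,0.02,0],
    [-1,0,0,0.02,0],
    [-1,0,0,0.005,0],
    [-1,-0.002,0.005,0,0],
    [-1,-0.002,0.005,0,0],
    [-1,-0.002,0.005,0,0],
    [-1,-0.001,0.004,0,0],
    [-1,-0.001,0.004,0,0],
    [-1,-0.001,0.004,0,0],
    [-1,0,0,0,0],
  ],
)

```text
clock: 4.32
eef_pos: [478.3, 198.6, 75.5]
eef_rot: [-3.142, -0.0, -0.001]
wrist_force: [0.0, 1.8, -0.5]
finger_gap: 0.7
finger_force: 0.5
```

>>> arm_command(
  plan=[
    [-1,-0.001,0.003,0,0],
    [-1,-0.001,0.003,0,0],
    [-1,-0.001,0.003,0,0],
    [-1,-0.001,0.003,0,0],
    [-1,-0.001,0.002,0,0],
    [-1,0,0,0,0],
  ],
)

```text
clock: 5.08
eef_pos: [473.4, 184.4, 75.5]
eef_rot: [3.141, -0.0, -0.001]
wrist_force: [0.1, 0.7, 0.1]
finger_gap: 0.4
finger_force: 0.0
```

```bash
python3 - <<'E'
from h import *
a=[]
for n,(x0,y0,x1,y1) in dict(scene=(220,180,360,320),side=(245,175,385,315)).items():
    c=eyes.camera(n); a.append(cv2.resize(c['img'][y0:y1,x0:x1],(400,400),interpolation=cv2.INTER_CUBIC))
cv2.imwrite('pics/push1.png',np.hstack(a)); print(manip.read_state()['wrist_force'])
E
```

```text
[ 0.1938662  -0.32201862 -0.30123819]
```

View pics/push1.png

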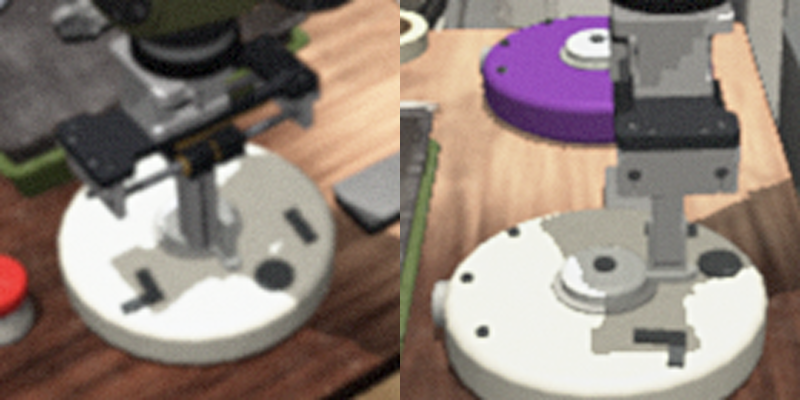

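The force has dropped to zero, and the pointer tip at (690,270) in the side view aims near the disc at (720,263), so it has probably clicked. I back off, rise and check.

>>> arm_command(
  plan=[
    [-1,0.003,-0.012,0,0],
    [-1,0.003,-0.02,0,0],
    [-1,0,-0.015,0,0],
    [-1,0,0,-0.05,0],
    [-1,0,0,-0.06,0],
    [-1,0.0,0,-0.06,0],
    [-1,0.03,-0.03,0,0],
    [-1,0.04,0,0,0],
    [-1,0.04,0,0,0],
    [-1,0,0,0,0],
  ],
)

```text
clock: 6.42
eef_pos: [590.5, 262.2, 243.7]
eef_rot: [3.141, 0.002, -0.002]
wrist_force: [-0.6, 0.1, -0.0]
finger_gap: 0.9
finger_force: 0.0
```

```bash
python3 - <<'E'
from h import *
a=[]
for n,(x0,y0,x1,y1) in dict(scene=(230,210,350,310),side=(255,230,375,330)).items():
    c=eyes.camera(n); a.append(cv2.resize(c['img'][y0:y1,x0:x1],(400,333),interpolation=cv2.INTER_CUBIC))
cv2.imwrite('pics/after.png',np.hstack(a)); print(manip.read_state()['eef_pos'])
E
```

```text
[588.92013981 262.34986774 244.87691086]
```

View pics/after.png

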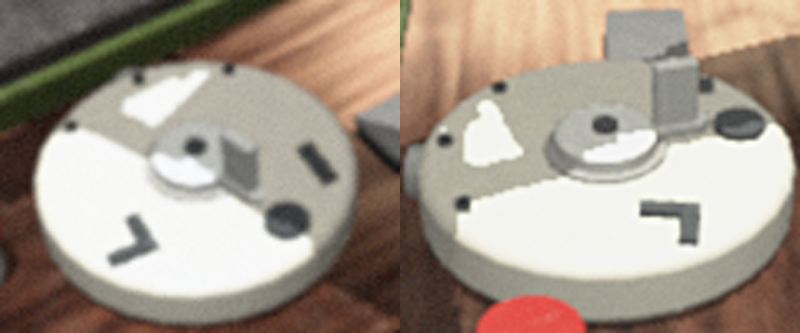

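The scene crop shows the pointer arm running from the hub at (195,148) through its tip at (258,202) to the disc at (288,220). The side crop agrees, with the tip at (705,125) and the disc at (740,123). It has clicked in and the arm is clear, so I hand in.

```bash
python3 -c "
from cell import ticket
print(ticket.sign_off())"
```

```text
the job is handed in; nothing more can be done
None
```

The selector's tab was pushed one click counter-clockwise, the camera views show its pointer lined up with the round plate, and the job is handed in; the sign-off returned no verdict.

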